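# Show the practice thumb under the swing-out lens

## Robot

A 6-joint arm with a two-finger parallel gripper is mounted at the origin on the work surface. World frame = base frame: x ahead of the robot, y to its left, z up, the work surface at z = 0. Lengths are in m, angles in rad, forces in N, time in s.
With the tool pointing down it reaches from about 0.3 to 0.75 m from the base axis. Payload 8.5 kg.
Tool frame: the origin (TCP) lies midway between the tips of the shut fingers; the grasp point (between the pads) lies 19 mm behind it; x points along the fingers, z is the direction in which the jaws open and shut, and the axes are right-handed (so a half turn about x gives the same grasp; the last joint's range is limited). The gripper opens to 88 mm and grips with 3 to 60 N. Pads are 18 mm wide; open, the fingers measure 123 mm over their backs; the gripper's body (75 mm by 187 mm) begins 45 mm behind the grasp point.
Start: joints at [-1.42, 0.381, 1.297, -0, 1.464, -0.215], TCP at [0.197, -0.514, 0.239] pointing down, gripper open.
Joint ranges: [-3.11, 3.11], [-0.89, 2.33], [0.22, 2.48], [-1.42, 4.56], [0.17, 2.85], [-2.88, 2.88]. Speed limits (rad/s): [2.39, 2.39, 3.14, 3.14, 3.14, 3.14].

## Interface

Orientations are given as a rotation vector (axis times angle).
In Python, from plant import robot gives the robot as it stands.
- The arm moves only by the shell command python3 -m jog 'ROWS' [FORCE]. ROWS is JSON, a list of rows, each an object with "hand": the closure, from 0 (fully open) to 1 (shut); "travel": the shift along the tool's x, y, z in m, a list of three; "turn": the turn about the tool's x in degrees. A call has 1 to 12 rows; each row shifts and turns the commanded pose from where the row before left it, along the tool's axes as they then stand; what a row does not reach is not made up. A row lasts 1/10 s, in which the tool goes at most 50 mm and 8.59 degrees, less where a joint would pass 70% of its speed; a pose out of reach is approached as far as the arm can. A call with a gripper value outside its range is refused whole. The fingers move at their own pace and stop on an object; FORCE is the grip in N (left out, the last holds). Time passes only in rows, so rows that do not move let the fingers close. It gives the time, the measured TCP pose, the force and the opening at its end, in the units of the state.
- robot.get_state(): the state, without advancing time (a new reading comes with each control period).
- robot.get_image(name): name is "side" or "top"; returns the picture (400x640x3 uint8, red, green, blue); there is no depth.
- robot.camera_params(name): a dict with "K" (3x3 intrinsics, pixels), "dist" ([k1, k2, p1, p2, k3] as OpenCV has them; the pictures are not rectified), "world_to_cam" (4x4, takes a point from world to camera coordinates). Camera axes: x right, y up, looking along -z (the intrinsics and any distortion apply to the point x, -y, -z); pixel columns grow to the right and rows downward; lengths in m; the calibration is good to about 2 mm. A picture is of the moment at which its call begins. camera_params takes no time and is no camera call.
- robot.sign_off(): hands the job in, once; it reports no verdict.
The state is a dict: "time_s": time; "joints": joint angles; "dq": joint speeds; "joint_torque": joint torques, N m; "eef_pos": TCP position; "eef_rot": TCP orientation; "ft_force": force on the tool from outside, world axes, zero at the start; "moment": the same for the moment, N m; "finger_gap": finger opening in m.
Only numpy, scipy, OpenCV 4.12 (cv2) and the standard library are available. Lean on these libraries where they do the work, as an engineer would, in place of code of your own. Each camera call takes 0.05 s, during which the arm holds its last target. There are 200 camera calls.

## Task

Swing the magnifying lens out on its arm by the upright handle peg until the arm seats at its end stop, and let go of it. Then lift the practice thumb (the broad one of the three practice fingers) out of the white block and hold it up in the air on the robot's side of the lens, tip up, the nail centred before the middle of the glass, about 10 cm from it and squarely facing it, so that the thumb leans back as the lens does. Finish while still holding it there motionless in the gripper, and leave the other fingers and everything else on the desk where they are.

Things in the scene. Friction and masses are not known exactly. Their poses are not given: they have to be found in the camera images.
- lens_arm (a joint): Swing of the lens arm (rad) about its vertical post. 0 = parked, pointing roughly towards the robot; grows clockwise seen from above; 1.57 = end stop, pointing roughly to the robot's left. Starts at 0 to 0.35. The hinge is stiff (about 1 N at the handle, a little more when moved fast) and stays wherever it is left; seated means within 0.05 rad of the end stop.
- lens_arm_hinge (a point): Point on the arm's vertical hinge axis at the height of its bar, 190 mm above the desk. The bar (12 mm thick) runs from here along this frame's -x, which turns with the arm. The lens stand is fixed to the desk: white round foot 130 mm across and 20 mm high, steel post 18 mm thick.
- lens_arm_handle (a point): Grip point, 230 mm above the desk, on the upright round white handle peg, 14 mm across, that stands on the arm's bar 135 mm from the hinge axis and reaches from 190 to 250 mm above the desk. Free all round.
- lens (a point): Magnifying lens in a white ring (104 mm across, 12 mm thick) at the arm's end, 230 mm from the hinge axis; it moves with the arm. Origin: centre of the glass, 190 mm above the desk. x is square to the glass towards the side where the thumb is shown; with the arm out it points to the robot and 30 degrees down. z lies in the glass, pointing up and leaning 30 degrees to the robot; y is level.
- thumb_center (a point): Centre of the skin-coloured practice thumb, 20 mm deep (x), 25 wide (y), 60 long (z), 60 mm above the desk; z runs root to tip, x out of the nail. It stands in one of the block's three holes on a square white root 12 mm wide, 14 mm long, loosely: pull straight up over 14 mm. About 40 g. Grip it across y, at the centre or up to 10 mm higher.
- thumb_nail (a point): Centre of the thumb nail's outer face (nail 16 mm wide, 26 mm long), 12 mm in x and 22 mm in z from the thumb's centre; same axes as the thumb.
- finger_block: White block, 55 mm (x) by 210 mm (y) by 30 mm high, fixed to the desk, origin at the centre of its underside, with three square holes along y at -70, 0 and +70 mm; one practice finger or the thumb stands in each, in any order, all nails facing the block's +x.
- finger_a_center (a point): Centre of a slim practice finger, 15 by 15 mm and 60 mm long, standing in the block like the thumb; to be left alone.
- finger_b_center (a point): Centre of the other slim practice finger, of the same size; to be left alone.
- bottle_a: Small square polish bottle, 30 by 30 mm, 67 mm high with its cap, origin at its underside; to be left alone.
- bottle_b: Another such polish bottle, 67 mm high; to be left alone.
- nail_file: Flat grey nail file, 170 by 20 by 4 mm, lying on the desk, long side along its x; to be left alone.
- bowl: Steel bowl, 120 mm across, 45 mm high, origin at its underside; to be left alone.
- jar: Small white jar, 48 mm across, 40 mm high, origin at its underside; to be left alone.
Not all that is in view belongs to the job. There is more than one size of the finger_block; the job needs the larger. Leave any blue look-alike of the part that bears thumb_center alone.

How it is judged:
By the outcome, as a careful person would: the job done as asked, in the order asked, and still so for the second after the job is handed in, while the arm keeps its last pose, push and grip.
It also fails if it takes over 53 s, if anything falls off the work surface, if the arm or the gripper's body presses on something with over 40 N, if the wrist force passes 120 N, or if a joint passes its speed limit or range.

## Working session

There is one attempt and no reset: what is moved stays moved. The work goes in short steps, Python scripts to look and compute and a shell command to move; the robot and the scene stay as the last step left them, time stands still between calls to the robot, and variables do not carry over. Pictures are saved under pics/ and viewed, about 8 in all and at most 12, crops included, and the job is handed in when it is done.

```bash
ls; mkdir -p pics
python3 - <<'E'
from plant import robot
import cv2
for n in("side","top"):
    cv2.imwrite(f"pics/{n}0.png",robot.get_image(n)[:,:,::-1])
    p=robot.camera_params(n);print(n,p)
print(robot.get_state())
E
```

```text
pics
side {'K': array([[492.18439828,   0.        , 315.45433913],
       [  0.        , 492.18439828, 201.49328816],
       [  0.        ,   0.        ,   1.        ]]), 'dist': array([-0.02297407,  0.        ,  0.        ,  0.        ,  0.        ]), 'world_to_cam': array([[-0.95010274, -0.31177469,  0.01006642,  0.49134633],
       [ 0.21696234, -0.63729658,  0.73944601, -0.24060131],
       [-0.22412525,  0.70473371,  0.6731406 , -1.14011195],
       [ 0.        ,  0.        ,  0.        ,  1.        ]])}
top {'K': array([[366.40468276,   0.        , 323.20978082],
       [  0.        , 366.40468276, 202.65461773],
       [  0.        ,   0.        ,   1.        ]]), 'dist': array([0.01116847, 0.        , 0.        , 0.        , 0.        ]), 'world_to_cam': array([[-0.02483007, -0.99959436,  0.01394963, -0.00854987],
       [ 0.98903279, -0.0225307 ,  0.1459675 , -0.52871594],
       [-0.14559399,  0.01742103,  0.98919103, -0.94710496],
       [ 0.        ,  0.        ,  0.        ,  1.        ]])}
{'time_s': 0.1, 'joints': array([-1.42032007e+00,  3.81123502e-01,  1.29809086e+00,  1.46142695e-05,
        1.46360599e+00, -2.15335655e-01]), 'dq': array([-2.04709244e-04, -1.62762660e-03, -1.71915094e-03,  1.95721895e-05,
        3.14196739e-04, -2.56702016e-04]), 'joint_torque': array([ 3.29569491e-03, -4.38649607e+01, -2.24912220e+01,  7.14425929e-02,
        3.41760193e-02, -8.37758262e-05]), 'eef_pos': array([ 0.19668742, -0.51338587,  0.23823401]), 'eef_rot': array([ 0.93650893,  1.36119206, -0.93501333]), 'ft_force': array([-0.10010207, -0.06063425, -0.31146152]), 'moment': array([ 0.00568463, -0.03247162,  0.02884372]), 'finger_gap': 0.08815207019634685}
```

View pics/top0.png

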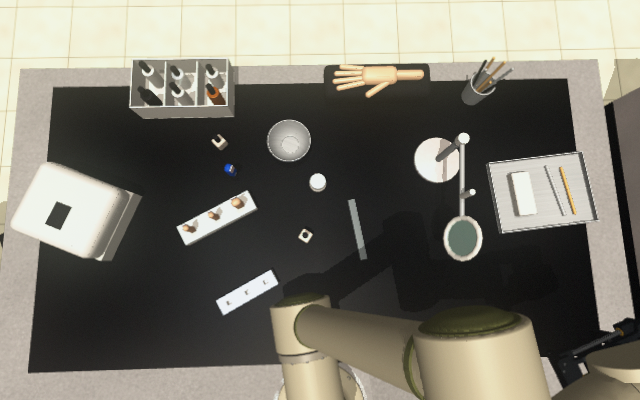

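View pics/side0.png

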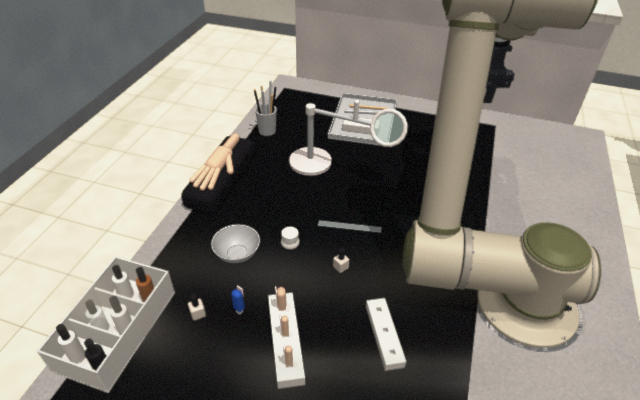

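The top view shows the lens stand on the right: foot (437,160), hinge (463,138), handle (471,192), lens (463,238). The large block with three fingers is at (217,217), with the broadest finger at (237,202). The side view shows the block at (286,335), and the lens at (390,127). I'll enlarge both areas.

```bash
cat > h.py <<'E'
import numpy as np, cv2
from plant import robot
from scipy.spatial.transform import Rotation as R
from scipy.optimize import least_squares
P={n:robot.camera_params(n) for n in("side","top")}
F=np.diag([1,-1,-1.])
def proj(n,X):
    p=P[n];T=F@p["world_to_cam"][:3]
    return cv2.projectPoints(np.atleast_2d(np.array(X,float)),cv2.Rodrigues(T[:,:3])[0],T[:,3],p["K"],p["dist"])[0][:,0]
def onz(n,uv,z):
    p=P[n];T=F@p["world_to_cam"][:3]
    q=cv2.undistortPoints(np.array(uv,float).reshape(-1,1,2),p["K"],p["dist"])[:,0]
    d=np.c_[q,np.ones(len(q))]@T[:,:3];c=-T[:,:3].T@T[:,3]
    return c+d*((z-c[2])/d[:,2])[:,None]
def tri(us,ut):
    return least_squares(lambda X:np.r_[proj("side",X)[0]-us,proj("top",X)[0]-ut],[.5,0,.1]).x
def crop(n,x,y,w,h,s,img=None):
    im=robot.get_image(n)[:,:,::-1] if img is None else img
    return cv2.resize(im[y:y+h,x:x+w],None,fx=s,fy=s,interpolation=cv2.INTER_CUBIC)
E
python3 - <<'E'
from h import *
t=cv2.imread("pics/top0.png");s=cv2.imread("pics/side0.png")
a=np.hstack([crop("top",165,180,100,75,4,t),crop("top",405,120,100,75,4,t)])
a2=np.hstack([crop("side",240,280,100,75,4,s),crop("top",430,180,100,75,4,t)])
cv2.imwrite("pics/c1.png",np.vstack([a,a2]))
print(onz("top",[[437,160]],.02),onz("side",[[310,160]],.02))
print("hinge",onz("top",[[463,138]],.19), "lens",onz("top",[[463,238]],.19),onz("side",[[390,127]],.19),"handle",onz("top",[[472,192]],.25))
print("base",proj("top",[0,0,0]),proj("side",[0,0,0]))
E
```

```text
[[ 0.64456461 -0.34301205  0.02      ]] [[ 0.6446115  -0.33421607  0.02      ]]
hinge [[ 0.65172964 -0.34973924  0.19      ]] lens [[ 0.41858525 -0.33096908  0.19      ]] [[ 0.41496643 -0.33463138  0.19      ]] handle [[ 0.51296849 -0.33422328  0.25      ]]
base [[319.89059204 407.91004289]] [[526.44561286 304.81099933]]
```

View pics/c1.png

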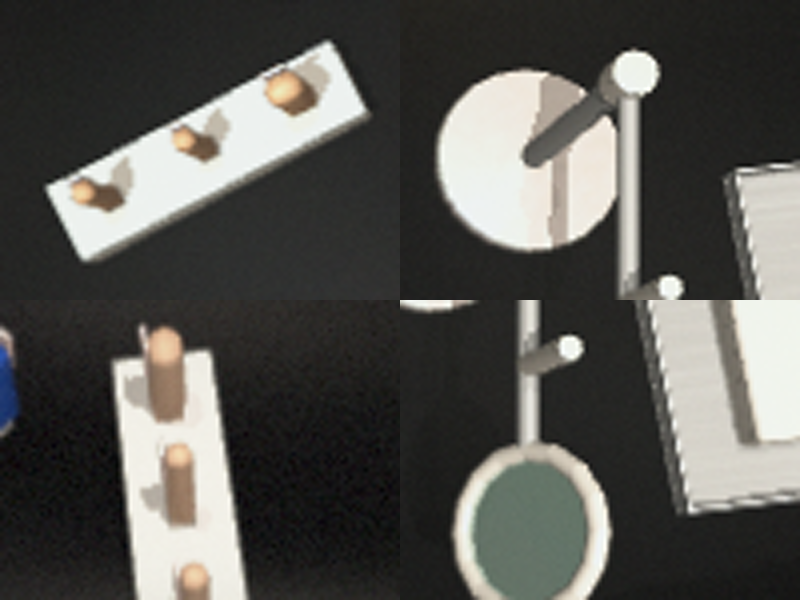

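Thumb tip sits at about top (237,202) / side (281,291); the nails stick out on the upper-left side of the block (world +x,+y). The block's top-face corners are clear in the crop, and the post stands on the foot centre.

Run:
```python
from h import *
c=np.array([[47,186],[330,42],[370,111],[88,260]])/4+[165,180]
q=onz("top",c,.03);print(q.round(4));print("cen",q.mean(0),"len",[np.linalg.norm(q[i]-q[(i+1)%4]).round(4) for i in range(4)])
l=(q[0]+q[3]-q[1]-q[2])/2;l/=np.linalg.norm(l);print("blk y dir",l, np.degrees(np.arctan2(l[1],l[0])), "x dir yaw",np.degrees(np.arctan2(-l[0],l[1])), np.degrees(np.arctan2(*(q[0]-q[3])[[1,0]])))
m=q.mean(0)
print("thumb hole", m-.07*l, "tip ray", onz("top",[[237,202]],.09), "side",onz("side",[[281.5,290]],.09),"tri",tri([281.5,290],[237,202]))
print("reproj hole bottom/top", proj("top",[m-.07*l,m-.07*l+[0,0,.06]]),proj("side",[m-.07*l,m-.07*l+[0,0,.06]]))
print("posttop",tri([310,107],[463,138]))
print("handle",tri([356,103],[472.3,192]))
s=robot.get_state();Rm=R.from_rotvec(s["eef_rot"]).as_matrix();print(Rm.round(4));print("ring sz")
```

```text
[[0.4742 0.3713 0.03  ]
 [0.5678 0.1837 0.03  ]
 [0.5198 0.1566 0.03  ]
 [0.4244 0.3427 0.03  ]]
cen [0.49655439 0.26355709 0.03      ] len [np.float64(0.2096), np.float64(0.0551), np.float64(0.2091), np.float64(0.0574)]
blk y dir [-0.45118597  0.89242995  0.        ] 116.81979985115176 x dir yaw 26.819799851151743 29.85684485727471
thumb hole [0.52813741 0.20108699 0.03      ] tip ray [[0.52750406 0.19870222 0.09      ]] side [[0.52769483 0.20417403 0.09      ]] tri [0.52902718 0.20009092 0.08422176]
reproj hole bottom/top [[240.97542508 205.06792971]
 [236.0590396  201.77461519]] [[282.80222563 305.49901394]
 [281.82475016 288.85052428]]
posttop [ 0.64881235 -0.34577161  0.19942304]
handle [ 0.51446228 -0.33766316  0.24344164]
[[-2.000e-04  9.338e-01  3.577e-01]
 [ 1.200e-03  3.577e-01 -9.338e-01]
 [-1.000e+00  3.000e-04 -1.200e-03]]
ring sz
```

```bash
python3 -m jog '[{"hand":0,"travel":[-0.03,0,0],"turn":0},{"hand":0,"travel":[-0.03,0.01,0],"turn":0},{"hand":0,"travel":[0,0.035,-0.006],"turn":0},{"hand":0,"travel":[0,0.035,-0.006],"turn":0},{"hand":0,"travel":[0,0.035,-0.006],"turn":0},{"hand":0,"travel":[0,0.035,-0.006],"turn":0},{"hand":0,"travel":[0,0.035,-0.006],"turn":0},{"hand":0,"travel":[0,0.035,-0.006],"turn":0},{"hand":0,"travel":[0,0.035,-0.006],"turn":0},{"hand":0,"travel":[0,0.035,-0.006],"turn":0},{"hand":0,"travel":[0,0.035,-0.004],"turn":0},{"hand":0,"travel":[0,0.034,0],"turn":0}]' 10
```

```text
time_s: 1.3
eef_pos: [0.5145, -0.3354, 0.2986]
eef_rot: [0.935, 1.361, -0.935]
ft_force: [-0.0, 0.3, -0.2]
finger_gap: 0.0881
```

```bash
python3 -m jog '[{"hand":0,"travel":[0.03,0,0],"turn":0},{"hand":0,"travel":[0.03,0,0],"turn":0},{"hand":0,"travel":[0.027,0,0],"turn":0},{"hand":0.5,"travel":[0,0,0],"turn":0},{"hand":0.8,"travel":[0,0,0],"turn":0},{"hand":1,"travel":[0,0,0],"turn":0},{"hand":1,"travel":[0,0,0],"turn":0},{"hand":1,"travel":[0,0,0],"turn":0},{"hand":1,"travel":[0,0,0],"turn":0},{"hand":1,"travel":[0,0,0],"turn":0}]' 10
```

```text
time_s: 2.3
eef_pos: [0.5134, -0.3367, 0.212]
eef_rot: [0.936, 1.36, -0.936]
ft_force: [0.8, 0.1, 0.0]
finger_gap: 0.0343
```

```bash
python3 -m jog '[{"hand":1,"travel":[0,0,0],"turn":0},{"hand":1,"travel":[0,0,0],"turn":0},{"hand":1,"travel":[0,0,0],"turn":0},{"hand":1,"travel":[0,0,0],"turn":0},{"hand":1,"travel":[0,0,0],"turn":0}]'
```

```text
time_s: 2.8
eef_pos: [0.513, -0.3356, 0.2117]
eef_rot: [0.936, 1.363, -0.935]
ft_force: [-3.1, 4.4, 1.1]
finger_gap: 0.0135
```

Peg is gripped (13.5 mm). Swing along the arc.

```bash
python3 -m jog '[{"hand":1,"travel":[0,0.004,-0.0085],"turn":4},{"hand":1,"travel":[0,0.004,-0.0085],"turn":4},{"hand":1,"travel":[0,0.004,-0.0085],"turn":4},{"hand":1,"travel":[0,0.004,-0.0085],"turn":4},{"hand":1,"travel":[0,0.004,-0.0085],"turn":4},{"hand":1,"travel":[0,0.004,-0.0085],"turn":4},{"hand":1,"travel":[0,0.004,-0.0085],"turn":4},{"hand":1,"travel":[0,0.004,-0.0085],"turn":4},{"hand":1,"travel":[0,0.004,-0.0085],"turn":4},{"hand":1,"travel":[0,0.004,-0.0085],"turn":4}]'; python3 -m jog '[{"hand":1,"travel":[0,0.004,-0.0085],"turn":4},{"hand":1,"travel":[0,0.004,-0.0085],"turn":4},{"hand":1,"travel":[0,0.004,-0.0085],"turn":4},{"hand":1,"travel":[0,0.004,-0.0085],"turn":4},{"hand":1,"travel":[0,0.004,-0.0085],"turn":4},{"hand":1,"travel":[0,0.004,-0.0085],"turn":4}]'
```

```text
time_s: 3.8
eef_pos: [0.5495, -0.2525, 0.2117]
eef_rot: [1.452, 1.027, -1.45]
ft_force: [7.4, -7.4, -4.1]
finger_gap: 0.014
time_s: 4.4
eef_pos: [0.5946, -0.2206, 0.2117]
eef_rot: [1.739, 0.747, -1.738]
ft_force: [4.1, -9.8, -3.5]
finger_gap: 0.0135
```

```bash
for i in 1; do python3 -m jog '[{"hand":1,"travel":[0,0.002,-0.0042],"turn":2},{"hand":1,"travel":[0,0.002,-0.0042],"turn":2},{"hand":1,"travel":[0,0.002,-0.0042],"turn":2}]'; python3 -m jog '[{"hand":1,"travel":[0,0.002,-0.0042],"turn":2},{"hand":1,"travel":[0,0.002,-0.0042],"turn":2},{"hand":1,"travel":[0,0.002,-0.0042],"turn":2}]'; done
```

```text
time_s: 4.7
eef_pos: [0.6074, -0.2159, 0.2117]
eef_rot: [1.806, 0.668, -1.806]
ft_force: [2.2, -7.6, -1.1]
finger_gap: 0.0136
time_s: 5.0
eef_pos: [0.6207, -0.2124, 0.2118]
eef_rot: [1.873, 0.584, -1.873]
ft_force: [0.2, -6.9, -1.4]
finger_gap: 0.0137
```

```bash
for i in 1; do python3 -m jog '[{"hand":1,"travel":[0,0.0025,-0.004],"turn":2},{"hand":1,"travel":[0,0.0025,-0.004],"turn":2}]'; python3 -m jog '[{"hand":1,"travel":[0,0.0025,-0.004],"turn":2},{"hand":1,"travel":[0,0.0025,-0.004],"turn":2}]'; done
```

```text
time_s: 5.2
eef_pos: [0.6299, -0.2109, 0.2117]
eef_rot: [1.917, 0.529, -1.918]
ft_force: [-0.2, 0.7, 0.6]
finger_gap: 0.0136
time_s: 5.4
eef_pos: [0.6393, -0.21, 0.2117]
eef_rot: [1.96, 0.471, -1.961]
ft_force: [-1.6, 5.6, 0.9]
finger_gap: 0.0132
```

```bash
for i in 1; do python3 -m jog '[{"hand":1,"travel":[0,0.0018,-0.0044],"turn":2}]'; python3 -m jog '[{"hand":1,"travel":[0,0.0018,-0.0044],"turn":2}]';python3 -m jog '[{"hand":1,"travel":[0,0.0018,-0.0044],"turn":2}]'; done
```

```text
time_s: 5.5
eef_pos: [0.6441, -0.2097, 0.2118]
eef_rot: [1.981, 0.439, -1.981]
ft_force: [-0.5, 2.2, 1.2]
finger_gap: 0.0133
time_s: 5.6
eef_pos: [0.6489, -0.2096, 0.2118]
eef_rot: [2.002, 0.407, -2.002]
ft_force: [-0.8, 2.2, 1.2]
finger_gap: 0.0136
time_s: 5.7
eef_pos: [0.6537, -0.2097, 0.2118]
eef_rot: [2.023, 0.374, -2.023]
ft_force: [-0.8, 0.7, 1.8]
finger_gap: 0.0135
```

```bash
for i in 1; do python3 -m jog '[{"hand":1,"travel":[0,0.0018,-0.0047],"turn":0}]'; python3 -m jog '[{"hand":1,"travel":[0,0.0018,-0.0047],"turn":0}]';python3 -m jog '[{"hand":1,"travel":[0,0.0020,-0.0047],"turn":0}]'; done
```

```text
time_s: 5.8
eef_pos: [0.6586, -0.2099, 0.2118]
eef_rot: [2.022, 0.374, -2.022]
ft_force: [-1.6, 0.4, 0.5]
finger_gap: 0.0135
time_s: 5.9
eef_pos: [0.6608, -0.2096, 0.2115]
eef_rot: [2.014, 0.378, -2.032]
ft_force: [-23.7, 4.1, 5.6]
finger_gap: 0.0174
time_s: 6.0
eef_pos: [0.6651, -0.2095, 0.2112]
eef_rot: [2.013, 0.38, -2.035]
ft_force: [-23.4, 6.5, 4.9]
finger_gap: 0.0246
```

```bash
python3 -m jog '[{"hand":0.6,"travel":[0,0,0],"turn":0},{"hand":0.3,"travel":[0,0,0],"turn":0},{"hand":0.2,"travel":[0,0,0],"turn":0},{"hand":0.2,"travel":[0,0,0],"turn":0},{"hand":0.2,"travel":[0,0,0],"turn":0},{"hand":0.2,"travel":[-0.03,0,0],"turn":0},{"hand":0.2,"travel":[-0.03,0,0],"turn":0},{"hand":0.2,"travel":[-0.03,0,0],"turn":0}]'; python3 -m jog '[{"hand":0.2,"travel":[0,-0.02,0.045],"turn":-8},{"hand":0.2,"travel":[0,-0.02,0.045],"turn":-8},{"hand":0.2,"travel":[0,-0.02,0.045],"turn":-8},{"hand":0.2,"travel":[0,-0.02,0.045],"turn":-8},{"hand":0.2,"travel":[0,-0.02,0.045],"turn":-8},{"hand":0.2,"travel":[0,0,0],"turn":-8},{"hand":0.2,"travel":[0,0,0],"turn":-8},{"hand":0.2,"travel":[0,0,0],"turn":-8},{"hand":0.2,"travel":[0,0,0],"turn":-8},{"hand":0.2,"travel":[0,0,0],"turn":-8},{"hand":0.2,"travel":[0,0,0],"turn":-8},{"hand":0.2,"travel":[0,0,0],"turn":-8}]'
python3 - <<'E'
from h import *
t=robot.get_image("top")[:,:,::-1];s=robot.get_image("side")[:,:,::-1]
cv2.imwrite("pics/t2.png",t);cv2.imwrite("pics/s2.png",s)
a=cv2.resize(t[100:250,320:520],(800,600),interpolation=2)[:, :]
a=np.vstack([crop("t",300,100,200,75,4,t),crop("s",230,60,200,75,4,s)])
cv2.imwrite("pics/c2.png",a)
print(R.from_rotvec(robot.get_state()["eef_rot"]).as_matrix().round(3))
E
```

```text
time_s: 6.8
eef_pos: [0.6685, -0.2102, 0.3029]
eef_rot: [2.022, 0.374, -2.022]
ft_force: [-0.2, 0.3, -0.2]
finger_gap: 0.0704
time_s: 8.0
eef_pos: [0.4356, -0.2636, 0.3019]
eef_rot: [0.857, 1.395, -0.857]
ft_force: [0.1, 0.3, 0.1]
finger_gap: 0.0702
[[ 0.     0.894  0.448]
 [-0.     0.448 -0.894]
 [-1.     0.     0.   ]]
```

View pics/c2.png

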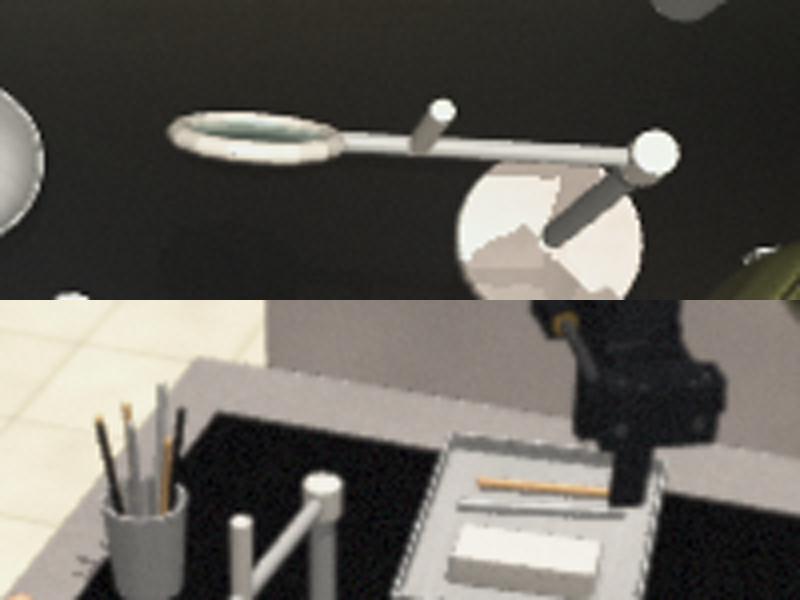

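Lens seen at top (363.8,134.5), hinge cap (463.7,138.7), handle top (410.7,127.5): arm is out to the left, free of the gripper.

Run:
```python
from h import *
L=onz("top",[[363.8,134.5]],.19)[0];H=onz("top",[[463.7,138.7]],.20)[0];K=onz("top",[[410.7,127.5]],.25)[0]
F0=onz("top",[[437,160]],.02)[0]
print("L",L,"H",H,"K",K,np.linalg.norm(L-H),np.linalg.norm(K[:2]-H[:2]))
for A in(L,K):
  for Hh in (H,F0): d=A-Hh;print(np.degrees(np.arctan2(-d[0],d[1])))
# ring ellipse in top: mask
t=cv2.imread("pics/t2.png");s=cv2.imread("pics/s2.png")
# model check: project ring for arm yaw psi (deg, dir=+y rotated ccw)
for yaw in(-4,-5,-6,-7):
  a=np.radians(yaw);u=np.array([-np.sin(a),np.cos(a),0]);f=np.array([-np.cos(a),-np.sin(a),0])
  c=np.array([.648,-.345,.19])+.23*u; z=np.array([0,0,np.cos(np.pi/6)])+.5*f
  print(yaw,c.round(4),proj("top",[c,c+.052*u,c-.052*u,c+.052*z,c-.052*z]).round(1).tolist(),"side",proj("side",[c])[0].round(1))
  print("  peg",(np.array([.648,-.345])+.135*u[:2]).round(4))
cv2.imwrite("pics/c3.png",np.hstack([crop("s",250,100,130,130,3,s)[:, :390],crop("t",330,110,130,130,3,t)]))
```

```text
L [ 0.66515154 -0.11746742  0.19      ] H [ 0.64677829 -0.34703359  0.2       ] K [ 0.65844594 -0.21216083  0.25      ] 0.23051724913140378 0.13537649442164035
-4.575893217718518
-5.21530722541807
-4.9442649003764405
-6.055563331086555
-4 [ 0.664  -0.1156  0.19  ] [[363.0, 135.0], [340.8, 133.9], [385.2, 136.0], [365.1, 139.6], [361.1, 130.8]] side [275.2 154.9]
  peg [ 0.6574 -0.2103]
-5 [ 0.668  -0.1159  0.19  ] [[363.1, 133.3], [340.9, 131.9], [385.2, 134.7], [365.0, 137.8], [361.3, 129.3]] side [273.8 154.5]
  peg [ 0.6598 -0.2105]
-6 [ 0.672  -0.1163  0.19  ] [[363.2, 131.7], [341.0, 129.9], [385.3, 133.5], [364.9, 136.1], [361.6, 127.8]] side [272.4 154.1]
  peg [ 0.6621 -0.2107]
-7 [ 0.676  -0.1167  0.19  ] [[363.3, 130.0], [341.2, 127.9], [385.4, 132.2], [364.8, 134.3], [361.9, 126.2]] side [271.  153.7]
  peg [ 0.6645 -0.211 ]
```

View pics/c3.png

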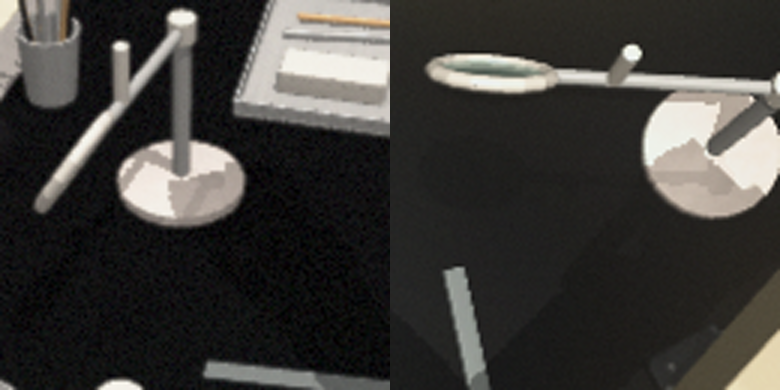

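Ring edge-on in the side view, centre about (274.8,152.7) — agrees with the top view: lens centre ≈ (0.665,-0.1165,0.19), arm yaw ≈ −4.7°. Now to above the thumb.

```bash
python3 -m jog '[{"hand":0.4,"travel":[0,0.024,-0.031],"turn":0},{"hand":0.4,"travel":[0,0.024,-0.031],"turn":0},{"hand":0.4,"travel":[0,0.024,-0.031],"turn":0},{"hand":0.4,"travel":[0,0.024,-0.031],"turn":0},{"hand":0.4,"travel":[0,0.024,-0.031],"turn":0},{"hand":0.4,"travel":[0,0.024,-0.031],"turn":0},{"hand":0.4,"travel":[0,0.024,-0.031],"turn":0},{"hand":0.4,"travel":[0,0.024,-0.031],"turn":0},{"hand":0.4,"travel":[0,0.024,-0.031],"turn":0},{"hand":0.4,"travel":[0,0.024,-0.031],"turn":0},{"hand":0.4,"travel":[0,0.024,-0.031],"turn":0},{"hand":0.4,"travel":[0,0.026,-0.031],"turn":0}]'; python3 -m jog '[{"hand":0.4,"travel":[0.04,0,0],"turn":0},{"hand":0.4,"travel":[0.04,0,0],"turn":0},{"hand":0.4,"travel":[0.04,0,0],"turn":0},{"hand":0.4,"travel":[0,0,0],"turn":0}]'
python3 - <<'E'
from h import *
p=robot.get_state()["eef_pos"];Rm=R.from_rotvec(robot.get_state()["eef_rot"]).as_matrix()
print(p,(np.array([.528,.201,.046])-p)@Rm)
t=robot.get_image("top")[:,:,::-1];s=robot.get_image("side")[:,:,::-1]
cv2.imwrite("pics/c4.png",np.hstack([crop("t",170,140,100,150,4,t),crop("s",235,200,100,150,4,s)]))
E
```

```text
time_s: 9.3
eef_pos: [0.5286, 0.2005, 0.302]
eef_rot: [0.865, 1.392, -0.864]
ft_force: [0.4, -0.6, -0.4]
finger_gap: 0.0524
time_s: 9.7
eef_pos: [0.5265, 0.1986, 0.1775]
eef_rot: [0.86, 1.4, -0.87]
ft_force: [-0.3, -0.3, 1.0]
finger_gap: 0.0528
[0.52645873 0.19855885 0.17745143] [ 0.13142751  0.00365642 -0.00111877]
```

View pics/c4.png

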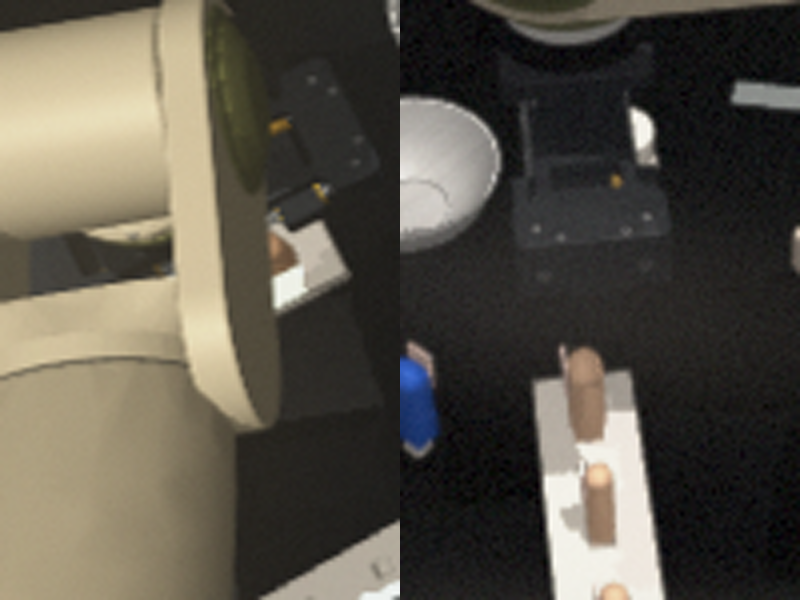

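Gripper is above the thumb, aligned with the block. Descend and close.

```bash
python3 -m jog '[{"hand":0.4,"travel":[0.04,0.001,0],"turn":0},{"hand":0.4,"travel":[0.04,0,0],"turn":0},{"hand":0.4,"travel":[0.03,0,0],"turn":0},{"hand":0.4,"travel":[0.015,0,0],"turn":0},{"hand":0.4,"travel":[0,0,0],"turn":0},{"hand":0.6,"travel":[0,0,0],"turn":0},{"hand":0.8,"travel":[0,0,0],"turn":0},{"hand":1,"travel":[0,0,0],"turn":0},{"hand":1,"travel":[0,0,0],"turn":0},{"hand":1,"travel":[0,0,0],"turn":0},{"hand":1,"travel":[0,0,0],"turn":0},{"hand":1,"travel":[0,0,0],"turn":0}]' 8
```

```text
time_s: 11.0
eef_pos: [0.5296, 0.1998, 0.0574]
eef_rot: [0.862, 1.393, -0.86]
ft_force: [-2.0, 3.9, 7.0]
finger_gap: 0.0262
```

Grasp is 9 mm too high (commanded pose was 5 mm off the lagged reading); reopen, lower, regrip.

```bash
python3 -m jog '[{"hand":0.55,"travel":[0,0,0],"turn":0},{"hand":0.55,"travel":[0,0,0],"turn":0},{"hand":0.55,"travel":[0,0,0],"turn":0},{"hand":0.55,"travel":[0.005,0,0],"turn":0},{"hand":0.55,"travel":[0.004,0,0],"turn":0},{"hand":0.55,"travel":[0,0,0],"turn":0},{"hand":1,"travel":[0,0,0],"turn":0},{"hand":1,"travel":[0,0,0],"turn":0},{"hand":1,"travel":[0,0,0],"turn":0},{"hand":1,"travel":[0,0,0],"turn":0},{"hand":1,"travel":[0,0,0],"turn":0},{"hand":1,"travel":[0,0,0],"turn":0}]' 8;  python3 -m jog '[{"hand":1,"travel":[0,0,0],"turn":0},{"hand":1,"travel":[0,0,0],"turn":0}]'
```

```text
time_s: 12.2
eef_pos: [0.529, 0.2, 0.0477]
eef_rot: [0.862, 1.395, -0.861]
ft_force: [-2.1, 4.7, -0.1]
finger_gap: 0.0276
time_s: 12.4
eef_pos: [0.529, 0.2, 0.0477]
eef_rot: [0.862, 1.395, -0.861]
ft_force: [-1.2, 4.5, -1.7]
finger_gap: 0.0274
```

```bash
python3 -m jog '[{"hand":1,"travel":[-0.005,0,0],"turn":0},{"hand":1,"travel":[-0.005,0,0],"turn":0},{"hand":1,"travel":[0,0,0],"turn":0}]' 8; python3 -m jog '[{"hand":1,"travel":[0,-0.003,0],"turn":0},{"hand":1,"travel":[0,-0.003,0],"turn":0},{"hand":1,"travel":[0,-0.003,0],"turn":0},{"hand":1,"travel":[0.001,-0.004,0],"turn":0},{"hand":1,"travel":[0,-0.004,0],"turn":0}]' 4;python3 -m jog '[{"hand":1,"travel":[0.001,-0.004,0],"turn":0},{"hand":1,"travel":[0.001,-0.004,0],"turn":0},{"hand":1,"travel":[0,0,0],"turn":0}]' 4
python3 - <<'E'
from h import *
t=robot.get_image("top")[:,:,::-1];s=robot.get_image("side")[:,:,::-1]
cv2.imwrite("pics/c5.png",np.hstack([crop("t",190,150,100,120,4,t),crop("s",235,250,100,120,4,s)]))
E
```

```text
time_s: 12.7
eef_pos: [0.5296, 0.1996, 0.0586]
eef_rot: [0.862, 1.393, -0.861]
ft_force: [-3.0, 3.9, 3.2]
finger_gap: 0.0273
time_s: 13.2
eef_pos: [0.5138, 0.1914, 0.0565]
eef_rot: [0.861, 1.394, -0.862]
ft_force: [0.5, 2.9, -0.9]
finger_gap: 0.0285
time_s: 13.5
eef_pos: [0.5064, 0.1877, 0.0545]
eef_rot: [0.861, 1.394, -0.862]
ft_force: [-0.8, 1.9, -0.4]
finger_gap: 0.0278
```

View pics/c5.png

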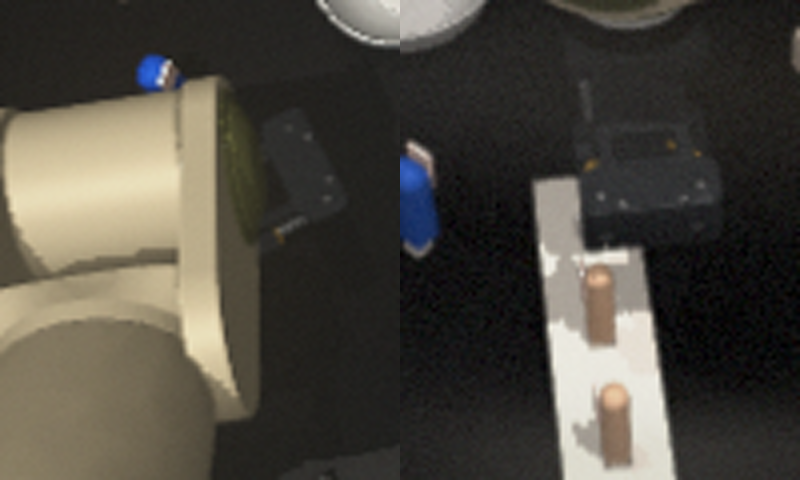

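Arm and gripper hide the thumb here; clamp harder, lift, turn to the lens yaw and carry to open space for inspection.

```bash
python3 -m jog '[{"hand":1,"travel":[0,0,0],"turn":0},{"hand":1,"travel":[0,0,0],"turn":0},{"hand":1,"travel":[-0.01,0,0],"turn":0},{"hand":1,"travel":[-0.02,0,0],"turn":0},{"hand":1,"travel":[-0.03,0,0],"turn":0},{"hand":1,"travel":[-0.03,0,0],"turn":0},{"hand":1,"travel":[-0.02,0,0],"turn":8},{"hand":1,"travel":[0,0,0],"turn":8},{"hand":1,"travel":[0,0,0],"turn":8},{"hand":1,"travel":[0,0,0],"turn":7.7}]' 25; python3 -m jog '[{"hand":1,"travel":[0,0.0074,0.0366],"turn":0},{"hand":1,"travel":[0,0.0074,0.0366],"turn":0},{"hand":1,"travel":[0,0.0074,0.0366],"turn":0},{"hand":1,"travel":[0,0.0074,0.0366],"turn":0},{"hand":1,"travel":[0,0.0074,0.0366],"turn":0},{"hand":1,"travel":[0,0.0074,0.0366],"turn":0},{"hand":1,"travel":[0,0.0074,0.0366],"turn":0},{"hand":1,"travel":[0,0.0074,0.0366],"turn":0},{"hand":1,"travel":[0,0,0],"turn":0}]'
python3 - <<'E'
from h import *
t=robot.get_image("top")[:,:,::-1];s=robot.get_image("side")[:,:,::-1]
cv2.imwrite("pics/s6.png",s);cv2.imwrite("pics/t6.png",t)
p=robot.get_state()["eef_pos"];print(p,proj("side",p),proj("top",p))
c=proj("side",p)[0].astype(int);d=proj("top",p)[0].astype(int)
cv2.imwrite("pics/c6.png",np.hstack([crop("s",c[0]-40,c[1]-60,80,100,5,s),crop("t",d[0]-40,d[1]-60,80,100,5,t)]))
E
```

```text
time_s: 14.6
eef_pos: [0.5075, 0.1875, 0.1658]
eef_rot: [1.28, 1.16, -1.279]
ft_force: [0.5, -0.5, 0.0]
finger_gap: 0.026
time_s: 15.5
eef_pos: [0.5403, -0.1133, 0.1654]
eef_rot: [1.277, 1.16, -1.279]
ft_force: [-0.3, 0.4, -1.8]
finger_gap: 0.0261
[ 0.53971516 -0.10960409  0.16520703] [[321.22815455 174.01708803]] [[361.33769024 189.22726683]]
```

View pics/c6.png

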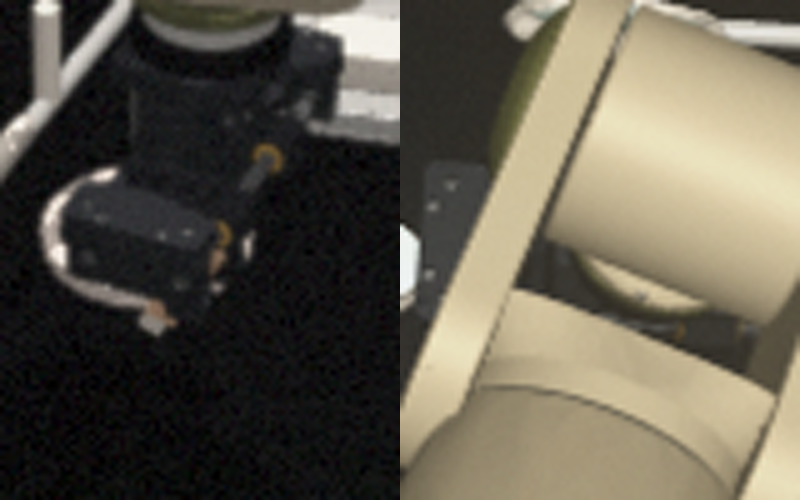

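Thumb is held, root (white) showing low-left at side (311,178), skin at upper right (325,166): it leans. Measure the lean by overlaying model outlines.

```bash
cat >> h.py <<'E'
def thumbpts(G,psi,th,off=.007):
    a=np.radians(psi);t=np.radians(th)
    h=np.array([np.cos(a),np.sin(a),0]);y=np.array([-np.sin(a),np.cos(a),0]);k=np.array([0,0,1.])
    x=h*np.cos(t)+k*np.sin(t);z=-h*np.sin(t)+k*np.cos(t);C=G-off*z
    box=lambda w,d,z0,z1:[C+sx*w/2*x+sy*d/2*y+zz*z for zz in(z0,z1) for sx,sy in((-1,-1),(1,-1),(1,1),(-1,1))]
    return C,x,y,z,[box(.02,.025,-.03,.03),box(.012,.012,-.044,-.03)]
def overlay(n,im,G,psi,th,off,x0,y0,w,h,s):
    o=crop(n,x0,y0,w,h,s,im).copy()
    for b,c in zip(thumbpts(G,psi,th,off)[4],((0,255,0),(255,255,0))):
        q=((proj(n,b)-[x0,y0]+.5)*s).round().astype(int)
        for i in range(4):
            for u,v in((i,(i+1)%4),(4+i,4+(i+1)%4),(i,i+4)): cv2.line(o,q[u].tolist(),q[v].tolist(),c,1)
    return o
E
python3 - <<'E'
from h import *
s=cv2.imread("pics/s6.png")
st=robot.get_state();Rm=R.from_rotvec(st["eef_rot"]).as_matrix();G=st["eef_pos"]-.019*Rm[:,0]
psi=np.degrees(np.arctan2(Rm[1,1],Rm[0,1]));print(G,psi)
a=(299,153,36,36,8)
T=[crop("s",*a,s)]+[overlay("side",s,G,psi,th,.007,*a) for th in(20,26,32,38)]+[overlay("side",s,G,psi,32,.003,*a)]
T=[cv2.resize(i,(264,264)) for i in T]
cv2.imwrite("pics/c7.png",np.vstack([np.hstack(T[:3]),np.hstack(T[3:])]))
for th in (20,26,32,38):
  C,x,y,z,b=thumbpts(G,psi,th);print(th,proj("side",b[1][:4]).round(1).tolist())
E
```

```text
[ 0.53971229 -0.10959139  0.18420703] -5.2431140147199855
20 [[317.7, 180.9], [313.6, 178.5], [311.7, 181.3], [315.8, 183.7]]
26 [[315.8, 179.9], [312.0, 177.2], [310.0, 180.0], [313.9, 182.7]]
32 [[314.0, 178.8], [310.4, 175.8], [308.5, 178.6], [312.1, 181.6]]
38 [[312.3, 177.5], [309.0, 174.3], [307.0, 177.1], [310.4, 180.3]]
```

View pics/c7.png

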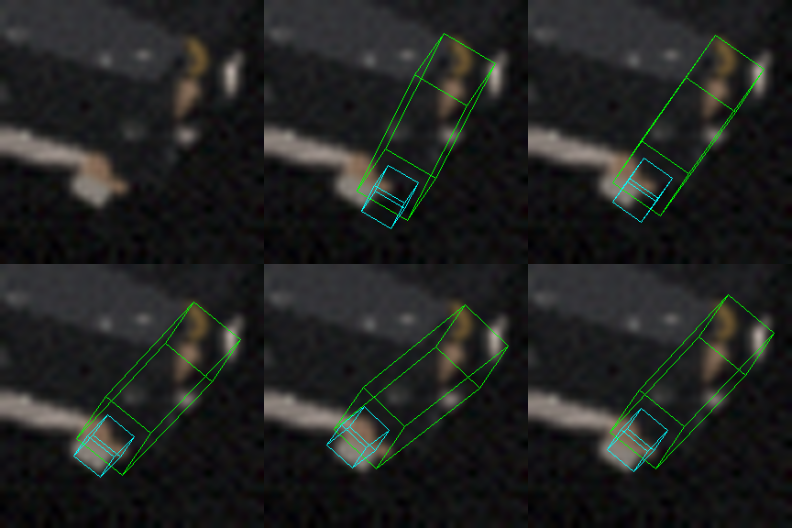

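```bash
python3 -m jog '[{"hand":1,"travel":[0,-0.04,0],"turn":0},{"hand":1,"travel":[0,-0.04,0],"turn":0},{"hand":1,"travel":[0,0,0],"turn":-8},{"hand":1,"travel":[0,0,0],"turn":-8},{"hand":1,"travel":[0,0,0],"turn":-8},{"hand":1,"travel":[0,0,0],"turn":-8},{"hand":1,"travel":[0,0,0],"turn":-8},{"hand":1,"travel":[0,0,0],"turn":-8},{"hand":1,"travel":[0,0,0],"turn":-8},{"hand":1,"travel":[0,0,0],"turn":0},{"hand":1,"travel":[0,0,0],"turn":0}]'
python3 - <<'E'
from h import *
s=robot.get_image("side")[:,:,::-1].copy();cv2.imwrite("pics/s8.png",s)
st=robot.get_state();Rm=R.from_rotvec(st["eef_rot"]).as_matrix();G=st["eef_pos"]-.019*Rm[:,0]
psi=np.degrees(np.arctan2(Rm[1,1],Rm[0,1]));c=proj("side",G)[0].astype(int);print(G,psi,c)
a=(c[0]-24,c[1]-18,48,48,8)
T=[crop("s",*a,s)]+[overlay("side",s,G,psi,th,.005,*a) for th in(26,32,38)]
T=[cv2.resize(i,(384,384)) for i in T]
cv2.imwrite("pics/c8.png",cv2.resize(np.vstack([np.hstack(T[:2]),np.hstack(T[2:])])[:, :],(600,600)))
E
```

```text
time_s: 16.7
eef_pos: [0.4601, -0.1009, 0.1651]
eef_rot: [0.536, 1.503, -0.537]
ft_force: [-0.3, -0.5, -1.2]
finger_gap: 0.026
[ 0.46014445 -0.10110635  0.18400902] 50.71254051434214 [351 176]
```

View pics/c8.png

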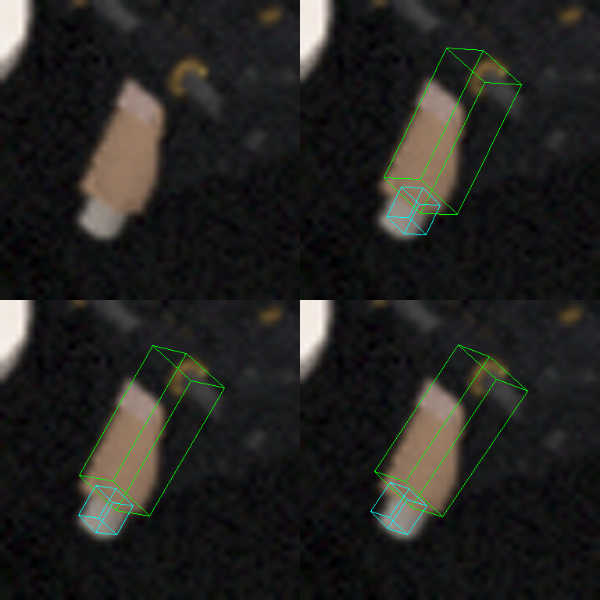

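The thumb is clearly visible: body, nail at top (pale), root at bottom. Lean is roughly 26–32°; enlarge for exact feature picks.

Run:
```python
from h import *
s=cv2.imread("pics/s8.png")
o=crop("s",335,166,24,34,24,s)
o=np.clip(o*1.3,0,255).astype(np.uint8)
for i in range(0,24,4): cv2.putText(o,str(335+i),(i*24,10),0,.35,(255,255,255));cv2.line(o,(i*24,0),(i*24,816),(90,90,0),1)
for i in range(0,34,4): cv2.putText(o,str(166+i),(0,i*24+10),0,.35,(255,255,255));cv2.line(o,(0,i*24),(576,i*24),(90,90,0),1)
cv2.imwrite("pics/c9.png",cv2.resize(o,(420,595),interpolation=cv2.INTER_AREA))
```

```text
(no output)
```

View pics/c9.png

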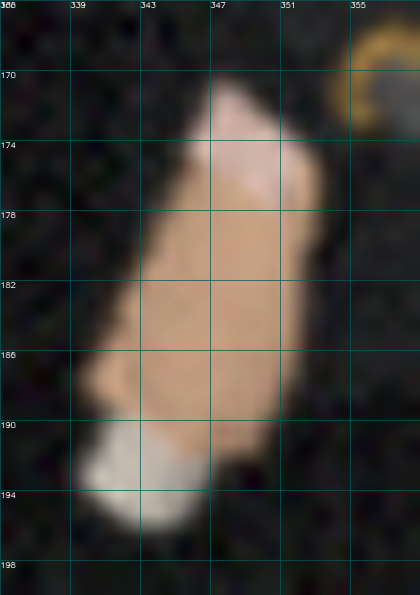

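Run:
```python
from h import *
st=robot.get_state();Rm=R.from_rotvec(st["eef_rot"]).as_matrix();G=st["eef_pos"]-.019*Rm[:,0]
psi=np.degrees(np.arctan2(Rm[1,1],Rm[0,1]))
loc=np.array([[6,-6,-44],[6,6,-44],[-6,6,-44],[12,-8,9],[12,8,9],[10,-12.5,-30],[10,12.5,-30]])/1e3
obs=np.array([[339.2,192.6],[343.1,195.8],[346.5,192.9],[345.4,174],[350.7,177.4],[339.4,186.9],[349.5,191.5]])
def pr(p):
    C,x,y,z,_=thumbpts(G+np.array([p[4]*np.cos(np.radians(psi)),p[4]*np.sin(np.radians(psi)),0])/1e3,psi+p[5],p[0],p[1]/1e3);return proj("side",C+loc@np.array([x,y,z]))+p[2:4]
sig=np.array([1,1.5,1])
for idx in (range(7),range(5),range(6)):
  idx=list(idx)
  f=least_squares(lambda p:np.r_[((pr(p)-obs)[idx]/.6).ravel(),p[2:4]/1,(p[1]-6)/3,p[4]/1.5,p[5]/2],[30,5,0,0,0,0])
  cov=np.linalg.inv(f.jac.T@f.jac);print(f.x.round(2),"sd",np.sqrt(np.diag(cov))[:2].round(2));print((pr(f.x)-obs).round(1).tolist())
```

```text
[23.42  5.46 -0.51 -0.41  0.17  4.32] sd [1.79 2.08]
[[1.4, -0.1], [0.6, -0.7], [0.6, 1.9], [0.7, -0.4], [-0.4, -0.4], [0.4, -0.5], [-3.2, 0.3]]
[23.81  5.83 -0.64 -0.41  0.32  1.11] sd [1.75 2.09]
[[0.9, -0.3], [-0.2, -0.8], [-0.1, 2.0], [0.5, -0.4], [-0.9, -0.3], [0.0, -0.8], [-4.0, 0.2]]
[23.73  5.96 -0.65 -0.35  0.34  1.46] sd [1.74 2.09]
[[0.9, -0.2], [-0.1, -0.7], [-0.0, 2.1], [0.4, -0.3], [-0.9, -0.2], [0.0, -0.6], [-4.0, 0.4]]
```

Run:
```python
from h import *
st=robot.get_state();Rm=R.from_rotvec(st["eef_rot"]).as_matrix();GB=st["eef_pos"]-.019*Rm[:,0]
psB=np.degrees(np.arctan2(Rm[1,1],Rm[0,1]));GA=np.array([.53971,-.10959,.18421]);psA=-5.24
lB=np.array([[6,-6,-44],[6,6,-44],[12,-8,9],[12,8,9],[10,-12.5,-30]])/1e3
oB=np.array([[339.2,192.6],[343.1,195.8],[345.4,174],[350.7,177.4],[339.4,186.9]])
lA=np.array([[6,6,-44],[-6,6,-44]])/1e3;oA=np.array([[308.6,177.7],[311.7,180.5]])
def pr(p,G,ps,l):
    a=np.radians(ps);C,x,y,z,_=thumbpts(G+p[4]/1e3*np.array([np.cos(a),np.sin(a),0]),ps+p[5],p[0],p[1]/1e3);return proj("side",C+l@np.array([x,y,z]))+p[2:4],(C,x,y,z)
def edge(p):
    q=pr(p,GB,psB,np.array([[10,-12.5,-30],[10,-12.5,9]])/1e3)[0];d=q[1]-q[0];v=np.array([345.1,174.9])-q[0];return (d[0]*v[1]-d[1]*v[0])/np.hypot(*d)
for n,w in(("joint",1),("joint+edge",1),("B only",0)):
  f=least_squares(lambda p:np.r_[(pr(p,GB,psB,lB)[0]-oB).ravel()/.6,w*(pr(p,GA,psA,lA)[0]-oA).ravel()/.6,(edge(p)/.6 if "edge" in n else 0),p[2:4],(p[1]-6)/3,p[4]/1.5,p[5]/2],[30,5,0,0,0,0])
  print(n,f.x.round(2),"sd",np.sqrt(np.diag(np.linalg.inv(f.jac.T@f.jac)))[:2].round(2))
  print((pr(f.x,GB,psB,lB)[0]-oB).round(1).tolist(),(pr(f.x,GA,psA,lA)[0]-oA).round(1).tolist())
  C,x,y,z=pr(f.x,GB,psB,lB)[1];print("grip->centre in tool y,x:",((C-GB)@Rm).round(4))
```

```text
joint [30.39  7.97  0.61 -0.8   1.82  2.22] sd [1.54 2.01]
[[-0.2, 0.1], [-1.2, -0.4], [1.1, -0.3], [-0.1, -0.2], [-0.6, -0.5]] [[-0.0, 0.8], [0.7, 0.8]]
grip->centre in tool y,x: [ 0.0069  0.0058 -0.0002]
joint+edge [30.55  7.99  0.65 -0.77  1.78  2.15] sd [1.46 2.01]
[[-0.2, 0.1], [-1.2, -0.4], [1.2, -0.3], [-0.0, -0.1], [-0.5, -0.5]] [[-0.0, 0.8], [0.7, 0.8]]
grip->centre in tool y,x: [ 0.0069  0.0058 -0.0002]
B only [ 2.585e+01  6.450e+00 -3.700e-01  1.000e-02  2.800e-01  1.180e+00] sd [2.04 2.08]
[[0.6, 0.2], [-0.5, -0.2], [0.7, 0.1], [-0.6, 0.2], [-0.1, -0.3]] [[1.1, 2.3], [1.9, 2.2]]
grip->centre in tool y,x: [ 0.0058  0.0031 -0.0001]
```

Combined fit: lean ≈ 29–30°, nail yaw within ~2° of the jaws. Good; go to the showing pose (TCP ≈ 0.574,-0.109,0.1025).

```bash
python3 -m jog '[{"hand":1,"travel":[0,0,0],"turn":8},{"hand":1,"travel":[0,0,0],"turn":8},{"hand":1,"travel":[0,0,0],"turn":8},{"hand":1,"travel":[0,0,0],"turn":8},{"hand":1,"travel":[0,0,0],"turn":8},{"hand":1,"travel":[0,0,0],"turn":8},{"hand":1,"travel":[0,0,0],"turn":8},{"hand":1,"travel":[0.02,0,0],"turn":0},{"hand":1,"travel":[0.02,0.02,0],"turn":0},{"hand":1,"travel":[0.0126,0.02,0],"turn":0},{"hand":1,"travel":[0.01,0.02,0],"turn":0}]';python3 -m jog '[{"hand":1,"travel":[0,0.02,-0.001],"turn":0},{"hand":1,"travel":[0,0.015,-0.001],"turn":0},{"hand":1,"travel":[0,0.01,0],"turn":0},{"hand":1,"travel":[0,0.006,0],"turn":0},{"hand":1,"travel":[0,0.0033,0],"turn":0},{"hand":1,"travel":[0,0,0],"turn":0},{"hand":1,"travel":[0,0,0],"turn":0},{"hand":1,"travel":[0,0,0],"turn":0}]'
python3 - <<'E'
from h import *
t=robot.get_image("top")[:,:,::-1].copy();s=robot.get_image("side")[:,:,::-1].copy()
st=robot.get_state();Rm=R.from_rotvec(st["eef_rot"]).as_matrix();G=st["eef_pos"]-.019*Rm[:,0]
psi=np.degrees(np.arctan2(Rm[1,1],Rm[0,1]));print(G,psi,np.abs(st["dq"]).max())
a=(230,110,110,110,4)
cv2.imwrite("pics/c10.png",np.hstack([overlay("side",s,G+[.003,0,0],psi,29,.0065,*a),cv2.resize(t[60:260,180:362],(400,440))]))
E
```

```text
time_s: 17.85
eef_pos: [0.5204, -0.1068, 0.1014]
eef_rot: [1.277, 1.165, -1.277]
ft_force: [-0.4, 0.3, 0.1]
finger_gap: 0.0259
time_s: 18.65
eef_pos: [0.5738, -0.1099, 0.1023]
eef_rot: [1.275, 1.165, -1.275]
ft_force: [-0.0, 0.7, -0.3]
finger_gap: 0.0256
[ 0.57397587 -0.10987679  0.12129914] -5.155408243105368 0.004071629539627981
```

View pics/c10.png

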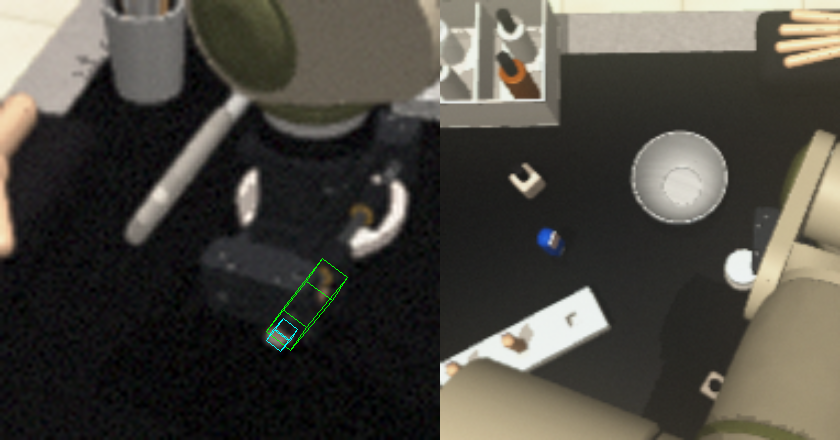

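The side view shows the thumb held in front of the lens, matching the 29° model, with its root at crop (280,335). In the top view its hole is empty, and the neighbouring finger, bowl, jar and bottles are in place.

Run:
```python
from plant import robot
print(robot.get_state()["time_s"],robot.sign_off())
```

```text
the job is handed in; nothing more can be done
18.75 None
```

The lens arm is out at its end stop and released, and the thumb is held still in front of the glass. I handed the job in at 18.75 s.

**What I did**
- **Lens:** I gripped the handle peg and swung the arm until it pushed back with about 23 N at the end stop. I then let go and moved clear.
- **Thumb:** The jog moves cannot tilt the tool. So I raised the thumb most of the way out, gripped it lightly and pivoted it back against the rim of its hole. I then clamped it at 25 N, lifted it out and carried it to the lens.

**Last checks**
- **Position:** The lens centre measures about (0.665, −0.117, 0.19) m, with both cameras agreeing. I aimed the nail 10 cm in front of that point. The gripper ended within about 1 mm of that pose, facing within 1° of the lens direction. The nail may be turned up to about 2° within the grip.
- **Lean:** The combined camera fit gives about 30°, and the final overlay was drawn at 29° and matched. The fits disagreed somewhat, from 24–26° using one view alone to 31–34° from the first overlay and the pivot geometry, so allow a few degrees either way.
- **Scene:** In the part the last top view showed, nothing else had moved. The gripper hid most of the thumb in the last pictures, so I placed the nail by calculation and did not see it directly.
- **First grip:** It was about 9 mm too high, so I reopened and regripped before lifting.

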